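# Lay the sauce bottle down in its rest

## Task

The sauce bottle stands upright in its wooden rest. Without pinching or lifting it, use your open fingers to tip it over towards the rest's open end, on your right, and let it down gently on its side between the two side panels, nozzle out over the open end: do not let it drop. Then push it back along the rest until its foot is against the backboard, and leave everything else where it is.

Things in the scene. Friction and masses are not known exactly. Their poses are not given: they have to be found in the camera images.
- rest: Wooden bottle rest fixed to the table, an open-topped channel. Origin: centre of its underside. x axis along the channel, crosswise before the robot within 0.25 rad: the open end at x = -75 mm faces the robot's right, the backboard is at the left +x end. Level floor 60 mm above the table, 56 mm wide. Side panels 12 mm thick (outer faces y = -40, +40 mm), tops 100 mm above the table.
- rest_back (a point): Centre of the backboard's inner face, on the channel floor line (60 mm above the table, x = +75 mm in the rest). The backboard is 12 mm thick, 80 mm wide, its top 112 mm above the table. Same axes as the rest.
- bottle: Squeeze bottle, 0.18 to 0.31 kg, starts upright in the rest near the backboard. Origin: centre of its foot; z to the nozzle. 53 mm in diameter up to 131 mm, cap 35 mm in diameter to 143 mm, then a nozzle tapering to 7 mm at 178 mm. Pushed slowly at the top it tips about its foot's edge, hardly sliding; overbalances at about 0.35 rad. Lying in the channel its axis is 86.5 mm above the table.
- bottle_tip (a point): The tip of the bottle's nozzle, on its axis, 180 mm from the foot. With the bottle lying down the nozzle hangs free past the rest's open end.
- pepper_jar: Spice jar, 45 mm in diameter, 108 mm tall, upright beside the rest (near or far side). Origin: centre of its foot. Leave alone.
- salt_jar: Spice jar, 47 mm in diameter, 97 mm tall, upright beside the rest (other side). Origin: centre of its foot. Leave alone.
- dish: Small round dish, 84 mm in diameter, 24 mm tall, on the table behind the backboard. Origin: centre of its underside. Leave alone.
- spoon: Tea spoon, 132 x 26 x 11 mm, on the table between the rest and the robot. Origin: centre of its underside. Leave alone.
- tape_roll: Roll of tape lying flat, 96 mm in diameter, 25 mm tall, near right corner of the table. Origin: centre of its underside. Leave alone.
- label_roll: Roll of labels standing on its end face, 72 mm in diameter, 50 mm tall, far right corner of the table. Origin: centre of its underside. Leave alone.
Not all that is in view belongs to the job. Of the things that look like the bottle, the smaller one is meant.

How it is judged:
At the end, for the whole second after the job is handed in: The bottle lies at rest on its side on the channel floor between the side panels (axis within 5 degrees of level), nozzle towards the open end, its foot within 8 mm of the backboard (angle between bottle's own z axis and vertical between 1.48 and 1.66 rad and x of bottle in the frame of rest above 0.067 m and x of bottle_tip in the frame of rest below -0.09 m and y of bottle in the frame of rest between -0.01 and 0.01 m and height (world z) of bottle between 0.078 and 0.095 m and linear speed of bottle below 0.02 m/s); the robot touches nothing.
It fails at once if the bottle is lifted: its foot centre rises more than 105 mm above the table, or it leaves the channel floor while upright (height (world z) of bottle above 0.105 m or (angle between bottle's own z axis and vertical below 0.3 rad and height (world z) of bottle above 0.085 m)).
It fails at once if the bottle is dropped on its side: it still turns faster than 4.5 rad/s when tilted beyond 63 degrees (angle between bottle's own z axis and vertical above 1.1 rad and angular speed of bottle above 4.5 rad/s).
It fails at once if the bottle falls out of the rest (height (world z) of bottle below 0.045 m).
It fails at once if the bottle is pinched or pressed hard: more than 10 N from the fingers before it is nearly down (tilt below 75 degrees), or more than 20 N at any time (contact force between the fingers and bottle above 20 N or (contact force between the fingers and bottle above 10 N and angle between bottle's own z axis and vertical below 1.3 rad)).
It fails at once if a jar, the dish, the spoon or a roll is moved more than 15 mm, or a jar is tipped over (distance of any of pepper_jar, salt_jar, dish, spoon, tape_roll, label_roll from where it was at the start of the episode above 0.015 m or angle between any of pepper_jar, salt_jar's own z axis and vertical above 0.3 rad).
It also fails if it takes over 64 s, if anything falls off the work surface, if the arm or the gripper's body presses on something with over 40 N, if the wrist force passes 120 N, or if a joint passes its speed limit or range.

## Robot

A 6-joint arm with a two-finger parallel gripper is mounted at the origin on a cart in front of the work surface, level with it; the furniture and walls round the work are solid. World frame = base frame: x ahead of the robot, y to its left, z up, the work surface at z = 0. Lengths are in m, angles in rad, forces in N, time in s.
With the tool pointing down it reaches from about 0.375 to 0.975 m from the base axis. Payload 3.8 kg.
Tool frame: the origin (TCP) lies at the very end of the fingers, on their centre line; the grasp point (between the pads) lies 19 mm behind it; z points along the fingers, y is the direction in which the jaws open and shut (so a half turn about z gives the same grasp; the last joint's range is limited). The gripper opens to 85 mm and grips with 20 to 120 N. Pads are 22 mm wide; open, the fingers measure 114 mm over their backs; the gripper's body (76 mm by 85 mm) begins 54 mm behind the grasp point. The pads swing forward as they close: fully open they stand 13 mm farther back than shut.
Start: joints at [-1.254, 0.264, 1.604, -0, 1.274, -0.037], TCP at [0.234, -0.633, 0.231] pointing down, gripper open.
Joint ranges: [-2.63, 2.63], [-0.94, 2.18], [0.31, 2.57], [-1.31, 4.45], [0, 2.66], [-2.55, 2.55]. Speed limits (rad/s): [2.57, 2.57, 3.14, 3.14, 3.14, 3.14].

## Interface

Orientations are given as a rotation vector (axis times angle).
In Python, from workcell import status, read_camera, camera_info, order gives the robot as it stands.
- The arm moves only by the tool move_arm, never from a script. Its argument "deltas" is a list of rows, each a list of 3 entries, a list of its own where there are three numbers: the turn, a rotation vector about the world's x, y, z as a fraction of full scale, then the shift along the world's x, y, z as a fraction of full scale, then the closure, from -1 (fully open) to 1 (shut), so that 0 is half open. A call has 1 to 20 rows; each row is the pose to reach, as a shift and turn from the pose commanded when the call began; what a row does not reach only later rows make up. Full scale, the value 1, is 0.1 m for a shift and pi/2 rad for a turn. A row lasts 1/8 s, in which the tool goes at most 62.5 mm and 10.7 degrees, less where a joint would pass 70% of its speed; a pose out of reach is approached as far as the arm can. A call with a number of a shift or a turn outside -1 to 1 is refused whole. A call with a gripper value outside its range is refused whole. The fingers move at their own pace and stop on an object; "grip_force" is the grip in N (left out, the last holds). Time passes only in rows, so rows that repeat a pose let the fingers close. It gives the time, the measured TCP pose, the force and the opening at its end, in the units of the state.
- status.read_state(): the state, without advancing time (a new reading comes with each control period).
- read_camera(name): name is "side" or "top" or "wrist"; returns (picture, depth): 420x560x3 uint8, red, green, blue; 420x560 float32, m along the optical axis (not along the pixel's ray), 0 where there is no reading.
- camera_info(name): a dict with "K" (3x3 intrinsics, pixels), "D" ([k1, k2, p1, p2, k3] as OpenCV has them; the pictures are not rectified), "R" (3x3) and "t" (3): a world point X has camera coordinates R X + t. Camera axes: x right, y down, z forward; pixel columns grow to the right and rows downward; lengths in m; the calibration is good to about 2 mm. A picture is of the moment at which its call begins: read the wrist's pose just before it. camera_info takes no time and is no camera call; for the wrist camera it gives the pose at the moment of the call.
- order.finish_job(): hands the job in, once; it reports no verdict.
The state is a dict: "time": time; "q": joint angles; "joint_vel": joint speeds; "joint_torque": joint torques, N m; "tool_pos": TCP position; "tcp_rot": TCP orientation; "wrist_force": force on the tool from outside, world axes, zero at the start; "torque": the same for the moment, N m; "width": opening from 0.0 (shut) to 1.0 (fully open).
Only numpy, scipy, OpenCV 4.12 (cv2) and the standard library are available. Lean on these libraries where they do the work, as an engineer would, in place of code of your own. Each camera call takes 0.05 s, during which the arm holds its last target. There are 200 camera calls.

## Working session

There is one attempt and no reset: what is moved stays moved. The work goes in short steps, Python scripts to look and compute and a tool call to move; the robot and the scene stay as the last step left them, time stands still between calls to the robot, and variables do not carry over. Pictures are saved under pics/ and viewed, about 8 in all and at most 12, crops included, and the job is handed in when it is done.

Besides the shell and the picture viewer there is one more tool, called after ">>>" by a JSON object that holds its "api" and its "payload". move_arm: Moves the arm, as the interface text tells. Its arguments: {"type":"object","properties":{"deltas":{"type":"array","items":{"type":"array"}},"grip_force":{"type":"number"}},"required":["deltas"]}

```bash
mkdir -p pics; cat > h.py <<'E'
import numpy as np, cv2
from workcell import status, read_camera, camera_info, order
def cloud(name):
    p,d=read_camera(name); i=camera_info(name)
    K,D,R,t=[np.array(i[k],float) for k in("K","D","R","t")]
    v,u=np.mgrid[:420,:560]
    n=cv2.undistortPoints(np.stack([u,v],-1).reshape(-1,1,2).astype(float),K,D).reshape(420,560,2)
    c=np.dstack([n*d[...,None],d[...,None]])
    w=(c-t.reshape(3))@R
    w[d<=0]=np.nan
    return p,w
E
python3 - <<'E'
from h import *
s=status.read_state();print({k:np.round(v,3) for k,v in s.items()})
ims=[]
for n in("top","side"):
    p,w=cloud(n); np.savez(n+'.npz',p=p,w=w); cv2.imwrite(f'pics/{n}0.png',p[...,::-1])
    i=camera_info(n); R=np.array(i['R']);print(n,-R.T@np.array(i['t']).ravel(),R[2])
E
```

```text
{'time': np.float64(0.0), 'q': array([-1.254,  0.265,  1.605, -0.   ,  1.274, -0.037]), 'joint_vel': array([-0.002,  0.   , -0.   , -0.   ,  0.001,  0.001]), 'joint_torque': array([ 1.0000e-03, -5.1511e+01, -3.6731e+01, -0.0000e+00,  1.3000e-02,
       -0.0000e+00]), 'tool_pos': array([ 0.234, -0.632,  0.23 ]), 'tcp_rot': array([-3.09e+00, -5.52e-01,  1.00e-03]), 'wrist_force': array([-0.28 , -0.41 ,  0.945]), 'torque': array([-0.033, -0.016,  0.032]), 'width': np.float64(1.003)}
top [ 0.42680223 -0.02581922  1.1882533 ] [ 0.09034316 -0.00273604 -0.99590694]
side [0.42681089 0.83930219 0.56070735] [ 0.07681641 -0.90810257 -0.41164178]
```

View pics/top0.png

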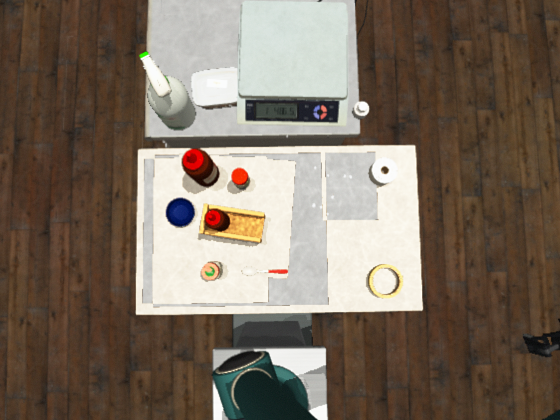

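View pics/side0.png

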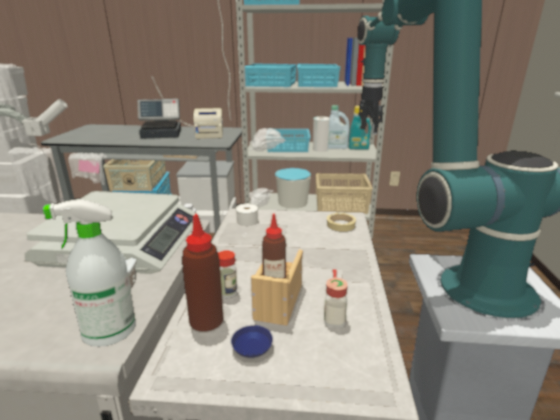

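The top view shows two red bottles: a large one at (200,165), standing outside the rest, and a smaller one at (217,218), inside the rest next to the backboard. The smaller one fits the description. In the side view the small one is at (273,250) in the rest and the large one at (203,280). Next I'll measure both and check a crop.

```bash
python3 - <<'E'
from h import *
T=np.load('top.npz');S=np.load('side.npz');w=T['w'];ws=S['w']
def box(pts,lo,hi): 
    m=np.all((pts>lo)&(pts<hi),-1); return pts[m]
A=np.vstack([w.reshape(-1,3),ws.reshape(-1,3)])
tw=w.reshape(-1,3)
for u,v in[(217,218),(200,165),(240,177),(210,270),(180,212),(268,272),(234,208),(234,238),(264,225),(203,220),(248,226)]:print((u,v),np.round(w[v,u],3))
# rest: pts between z .09-.118 in region
c=w[226,240]
r=box(tw,[c[0]-.09,c[1]-.13,.085],[c[0]+.09,c[1]+.16,.12])
rect=cv2.minAreaRect((r[:,:2]*1000).astype(np.float32));print('rest rect mm',rect,len(r)); print(np.round(cv2.boxPoints(rect)))
f=box(tw,[c[0]-.05,c[1]-.1,.05],[c[0]+.05,c[1]+.1,.07]);print('floor',np.median(f,0),len(f))
# bottles
for n,(u,v) in dict(small=(217,218),large=(200,165)).items():
    b=w[v,u]
    for zl in np.arange(.115,.3,.02):
        q=box(ws.reshape(-1,3),[b[0]-.06,b[1]-.06,zl],[b[0]+.06,b[1]+.06,zl+.02])
        q2=box(tw,[b[0]-.06,b[1]-.06,zl],[b[0]+.06,b[1]+.06,zl+.02])
        if len(q)>3: print(n,round(zl,3),'side',q.min(0).round(3)[:2],q.max(0).round(3)[:2],'top',(q2.min(0).round(3)[:2],q2.max(0).round(3)[:2]) if len(q2) else '')
    q=box(A,[b[0]-.06,b[1]-.06,.1],[b[0]+.06,b[1]+.06,.4]);print('top z',q[:,2].max())
cv2.imwrite('pics/crop1.png',cv2.resize(np.hstack([T['p'][140:290,140:300],S['p'][200:350,160:320]]),None,fx=2.4,fy=2.4,interpolation=2)[...,::-1])
E
```

```text
(217, 218) [0.503 0.113 0.209]
(200, 165) [0.633 0.155 0.203]
(240, 177) [0.619 0.067 0.106]
(210, 270) [0.375 0.147 0.101]
(180, 212) [0.537 0.249 0.006]
(268, 272) [ 0.363 -0.002  0.011]
(234, 208) [0.537 0.084 0.099]
(234, 238) [0.458 0.086 0.082]
(264, 225) [0.497 0.008 0.003]
(203, 220) [0.506 0.164 0.111]
(248, 226) [0.491 0.05  0.063]
rest rect mm ((499.67376708984375, 90.24137878417969), (162.13717651367188, 80.1509780883789), 80.76762390136719) 691
[[447.  17.]
 [526.   4.]
 [552. 164.]
 [473. 177.]]
floor [0.49384934 0.06045109 0.06030416] 754
small 0.115 side [0.48  0.131] [0.531 0.155] top (array([0.48 , 0.099]), array([0.539, 0.169]))
small 0.135 side [0.48  0.132] [0.531 0.154] top (array([0.479, 0.099]), array([0.518, 0.121]))
small 0.155 side [0.48  0.132] [0.53  0.154] top (array([0.479, 0.099]), array([0.53 , 0.144]))
small 0.175 side [0.48  0.109] [0.53  0.154] top (array([0.481, 0.1  ]), array([0.529, 0.15 ]))
small 0.195 side [0.489 0.12 ] [0.522 0.145] top (array([0.489, 0.108]), array([0.523, 0.143]))
small 0.215 side [0.499 0.124] [0.511 0.136] top (array([0.4
[... 152 characters left out ...]
37422
large 0.115 side [0.611 0.172] [0.683 0.214] top (array([0.612, 0.136]), array([0.669, 0.198]))
large 0.135 side [0.611 0.168] [0.683 0.214] top (array([0.611, 0.136]), array([0.665, 0.197]))
large 0.155 side [0.611 0.167] [0.682 0.214] top (array([0.611, 0.136]), array([0.679, 0.206]))
large 0.175 side [0.614 0.153] [0.681 0.21 ] top (array([0.615, 0.14 ]), array([0.682, 0.208]))
large 0.195 side [0.624 0.161] [0.672 0.201] top (array([0.625, 0.15 ]), array([0.673, 0.197]))
large 0.215 side [0.637 0.173] [0.66  0.188] top (array([0.635, 0.162]), array([0.657, 0.184]))
large 0.235 side [0.64 0.17] [0.656 0.185] top (array([0.642, 0.166]), array([0.655, 0.181]))
top z 0.2573663365853149
```

View pics/crop1.png

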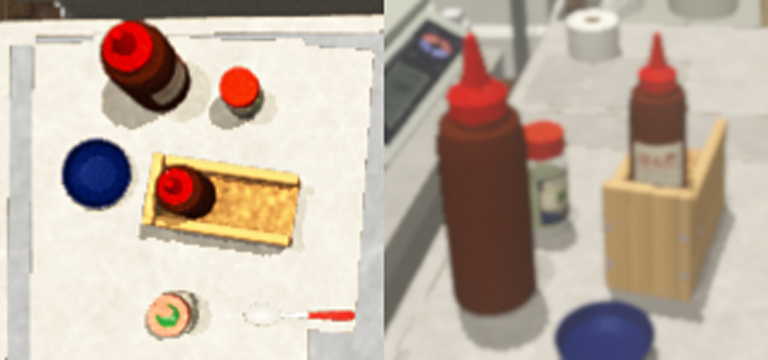

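The crop confirms it: the small bottle (axis about (0.505, 0.127), body 51–53 mm, nozzle tip at z≈0.242) is the one in the rest. The big one, 72 mm wide, stands apart. In the rest frame the bottle is at x≈+43 mm, y≈0. Next I'll plan the arc and check the wrist joint ranges.

```bash
cat > plan.py <<'E'
import numpy as np
from scipy.spatial.transform import Rotation as Ro
ex=np.array([.16,.987,0]);ex/=np.linalg.norm(ex);ez=np.array([0,0,1.]);ey=np.cross(ez,ex)
O=np.array([.4987,.0843,0])
PIV=.043-.0265
def axis(th): # foot centre + dir in (x,z) rest
    d=np.array([-np.sin(th),np.cos(th)]); n=np.array([np.cos(th),np.sin(th)])
    return np.array([PIV,.06])+.0265*n,d
def pose(th,ph,s,off=0):
    f,d=axis(th); p=f+s*d+off*np.array([np.cos(th),np.sin(th)])
    z=np.array([np.sin(ph),-np.cos(ph)])
    P=O+p[0]*ex+p[1]*ez
    return P,Ro.from_matrix(np.c_[np.cross(np.cos(ph)*ex+np.sin(ph)*ez, z[0]*ex+z[1]*ez),np.cos(ph)*ex+np.sin(ph)*ez,z[0]*ex+z[1]*ez])
E
python3 - <<'E'
from plan import *
L=.2
for sgn in(1,-1):
  for k in(0,.4,.8,1.2,1.57):
    P,R=pose(k,k*.78,.137); M=R.as_matrix()@np.diag([sgn,sgn,1]); 
    W=P-L*M[:,2]; q1=np.arctan2(W[1],W[0])
    out=[]
    for p in(1.9,2.3):
      D=Ro.from_matrix((Ro.from_euler('z',q1)*Ro.from_euler('y',p)).as_matrix().T@(M@Ro.from_euler('z',0).as_matrix()))
      # tool y radial at down => tool x frame: model x = -tool y
      X=D.as_matrix(); X=np.c_[-X[:,1],X[:,0],X[:,2]]
      e=Ro.from_matrix(X).as_euler('ZYZ'); out.append(np.round(e,2))
    print(sgn,k,P.round(3),W.round(3),round(q1,2),*out)
print(pose(0,0,.137)[0])
E
```

```text
1 0 [0.506 0.127 0.197] [0.506 0.127 0.397] 0.25 [ 0.    1.24 -1.16] [-0.    0.84 -1.16]
1 0.4 [0.497 0.072 0.197] [0.487 0.011 0.387] 0.02 [ 0.33  1.2  -1.5 ] [ 0.42  0.83 -1.67]
1 0.8 [0.489 0.022 0.174] [ 0.47  -0.094  0.337] -0.2 [ 0.65  1.33 -1.8 ] [ 0.76  1.02 -2.07]
1 1.2 [ 0.482 -0.016  0.134] [ 0.457 -0.175  0.253] -0.37 [ 0.91  1.53 -1.96] [ 0.96  1.29 -2.28]
1 1.57 [ 0.479 -0.035  0.087] [ 0.449 -0.22   0.154] -0.46 [ 1.14  1.72 -1.98] [ 1.12  1.55 -2.35]
-1 0 [0.506 0.127 0.197] [0.506 0.127 0.397] 0.25 [0.   1.24 1.98] [-0.    0.84  1.98]
-1 0.4 [0.497 0.072 0.197] [0.487 0.011 0.387] 0.02 [0.33 1.2  1.64] [0.42 0.83 1.47]
-1 0.8 [0.489 0.022 0.174] [ 0.47  -0.094  0.337] -0.2 [0.65 1.33 1.35] [0.76 1.02 1.07]
-1 1.2 [ 0.482 -0.016  0.134] [ 0.457 -0.175  0.253] -0.37 [0.91 1.53 1.19] [0.96 1.29 0.86]
-1 1.57 [ 0.479 -0.035  0.087] [ 0.449 -0.22   0.154] -0.46 [1.14 1.72 1.16] [1.12 1.55 0.79]
[0.50558079 0.1267459  0.197     ]
```

>>> {"api": "move_arm", "payload": {"deltas": [[[0,0,-0.11],[0.17,0.5,0.25],-0.15],[[0,0,-0.22],[0.35,1,0.5],-0.15],[[0,0,-0.327],[0.35,1,0.5],-0.15]]}}

```text
time: 0.48
tool_pos: [0.2705, -0.5313, 0.284]
tcp_rot: [3.129, -0.255, 0.004]
wrist_force: [-0.6, -0.7, -0.3]
width: 0.577
```

>>> {"api": "move_arm", "payload": {"deltas": [[[0,0,0],[0.17,0.5,0],-0.15],[[0,0,0],[0.35,1,0],-0.15]]}}

```text
time: 0.72
tool_pos: [0.3039, -0.4319, 0.2807]
tcp_rot: [-3.13, 0.253, 0.001]
wrist_force: [0.7, 0.1, 0.4]
width: 0.572
```

>>> {"api": "move_arm", "payload": {"deltas": [[[0,0,0],[0.17,0.5,0],-0.15],[[0,0,0],[0.35,1,0],-0.15]]}}

```text
time: 0.98
tool_pos: [0.3389, -0.3314, 0.2808]
tcp_rot: [-3.131, 0.252, 0.001]
wrist_force: [0.0, -0.8, 0.2]
width: 0.575
```

>>> {"api": "move_arm", "payload": {"deltas": [[[0,0,0],[0.17,0.5,0],-0.15],[[0,0,0],[0.35,1,0],-0.15]]}}

```text
time: 1.23
tool_pos: [0.3738, -0.2314, 0.2809]
tcp_rot: [-3.131, 0.252, 0.0]
wrist_force: [0.6, 0.2, 0.3]
width: 0.575
```

>>> {"api": "move_arm", "payload": {"deltas": [[[0,0,0],[0.17,0.5,0],-0.15],[[0,0,0],[0.35,1,0],-0.15]]}}

```text
time: 1.48
tool_pos: [0.4088, -0.1315, 0.281]
tcp_rot: [-3.132, 0.251, -0.0]
wrist_force: [0.9, 0.1, 0.2]
width: 0.576
```

>>> {"api": "move_arm", "payload": {"deltas": [[[0,0,0],[0.17,0.5,0],-0.15],[[0,0,0],[0.35,1,0],-0.15]]}}

```text
time: 1.72
tool_pos: [0.4438, -0.0315, 0.281]
tcp_rot: [3.131, -0.251, -0.0]
wrist_force: [0.3, 0.1, -0.2]
width: 0.572
```

>>> {"api": "move_arm", "payload": {"deltas": [[[0,0,0],[0.17,0.5,0],-0.15],[[0,0,0],[0.35,1,0],-0.15]]}}

```text
time: 1.98
tool_pos: [0.4789, 0.0686, 0.281]
tcp_rot: [3.131, -0.25, -0.0]
wrist_force: [1.3, -0.6, -0.0]
width: 0.576
```

>>> {"api": "move_arm", "payload": {"deltas": [[[0,0,0],[0.13,0.29,0],-0.15],[[0,0,0],[0.27,0.58,0],-0.15],[[0,0,0],[0.27,0.58,0],-0.15]]}}

```text
time: 2.35
tool_pos: [0.506, 0.1264, 0.2805]
tcp_rot: [3.132, -0.247, -0.002]
wrist_force: [0.8, 0.5, 0.4]
width: 0.577
```

```bash
python3 - <<'E'
from h import *
s=status.read_state();print({k:np.round(v,3) for k,v in s.items() if k in('q','tool_pos','tcp_rot','width')})
p,w=cloud('side');q,_=cloud('wrist'); cv2.imwrite('pics/a.png',np.hstack([cv2.resize(p[60:360,150:450],(420,420)),q[:,90:470]])[...,::-1])
E
```

```text
{'q': array([ 0.197, -0.056,  1.864,  0.   ,  1.334,  1.925]), 'tool_pos': array([0.506, 0.126, 0.281]), 'tcp_rot': array([ 3.132e+00, -2.470e-01, -2.000e-03]), 'width': np.float64(0.577)}
```

View pics/a.png

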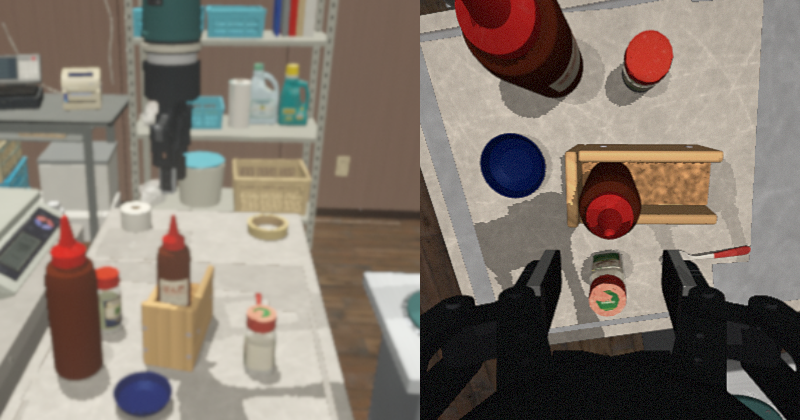

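The side view shows the gripper directly above the small bottle's nozzle (172,220). The wrist view shows the nozzle tip (610,232) midway between the fingers (548 and 680). Next I lower the open fingers around the cap.

>>> {"api": "move_arm", "payload": {"deltas": [[[0,0,0],[0,0,-0.2],-0.15],[[0,0,0],[0,0,-0.4],-0.15],[[0,0,0],[0,0,-0.55],-0.15],[[0,0,0],[0,0,-0.7],-0.15],[[0,0,0],[0,0,-0.84],-0.15],[[0,0,0],[0,0,-0.84],-0.15]]}}

```text
time: 3.2
tool_pos: [0.5049, 0.1246, 0.1956]
tcp_rot: [3.131, -0.251, -0.004]
wrist_force: [-0.8, -0.2, -0.7]
width: 0.581
```

```bash
python3 - <<'E'
from h import *
p,w=cloud('side'); q,_=cloud('wrist'); cv2.imwrite('pics/b.png',np.hstack([cv2.resize(p[170:330,190:350],(420,420),interpolation=2),q[:,90:470]])[...,::-1])
E
python3 - <<'E'
from plan import *
P0,R0=pose(0,0,.137)
print('turn axis',ey)
for th in np.r_[.05:.45:.05,.4:1.61:.1,1.571]:
    ph=.8*th; P,R=pose(th,ph,.137)
    print(round(th,2),'turn',(((R*R0.inv()).as_rotvec())/(np.pi/2)).round(3),'shift',((P-P0)/.1).round(3))
E
```

```text
turn axis [-0.98711402  0.16001848  0.        ]
0.05 turn [ 0.025 -0.004  0.   ] shift [-0.011 -0.068  0.012]
0.1 turn [ 0.05  -0.008  0.   ] shift [-0.022 -0.136  0.02 ]
0.15 turn [ 0.075 -0.012  0.   ] shift [-0.033 -0.205  0.024]
0.2 turn [ 0.101 -0.016  0.   ] shift [-0.044 -0.274  0.025]
0.25 turn [ 0.126 -0.02   0.   ] shift [-0.056 -0.343  0.023]
0.3 turn [ 0.151 -0.024  0.   ] shift [-0.067 -0.411  0.017]
0.35 turn [ 0.176 -0.029  0.   ] shift [-0.078 -0.48   0.008]
0.4 turn [ 0.201 -0.033  0.   ] shift [-0.089 -0.547 -0.005]
0.4 turn [ 0.201 -0.033  0.   ] shift [-0.089 -0.547 -0.005]
0.5 turn [ 0.251 -0.041  0.   ] shift [-0.11  -0.68  -0.041]
0.6 turn [ 0.302 -0.049  0.   ] shift [-0.131 -0.809 -0.09 ]
0.7 turn [ 0.352 -0.057  0.   ] shift [-0.151 -0.933 -0.151]
0.8 turn [ 0.402 -0.065  0.   ] shift [-0.17  -1.049 -0.225]
0.9 turn [ 0.452 -0.073  0.   ] shift [-0.188 -1.158 -0.311]
1.0 turn [ 0.503 -0.081  0.   ] shift [-0.204 -1.258 -0.407]
1.1 turn [ 0.553 -0.09   0.   ] shift [-0.219 -1.348 -0.512]
1.2 turn [ 0.603 -0.098  0.   ] shift [-0.231 -1.427 -0.627]
1.3 turn [ 0.654 -0.106 -0.   ] shift [-0.242 -1.495 -0.748]
1.4 turn [ 0.704 -0.114  0.   ] shift [-0.251 -1.55  -0.876]
1.5 turn [ 0.754 -0.122  0.   ] shift [-0.258 -1.592 -1.009]
1.6 turn [ 0.804 -0.13   0.   ] shift [-0.263 -1.621 -1.145]
1.57 turn [ 0.79  -0.128  0.   ] shift [-0.262 -1.614 -1.105]
```

View pics/b.png

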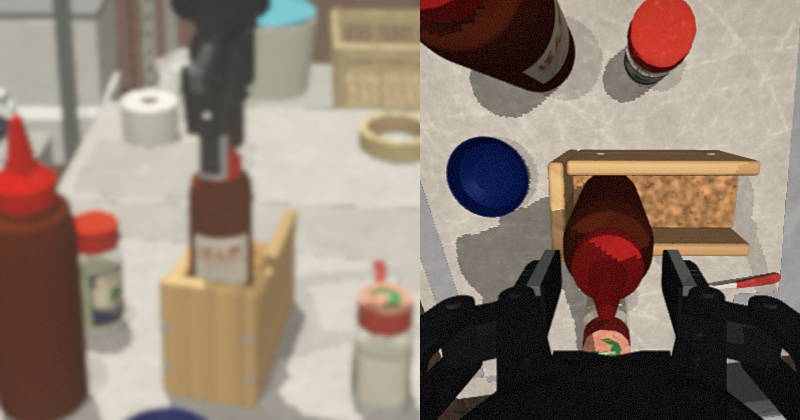

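Side crop: the fingers straddle the cap (215,170), 6 mm above the shoulder. Wrist crop: the nozzle (605,340) is centred between the pads at 553 and 670, with a gap each side. I start the tip and check partway.

>>> {"api": "move_arm", "payload": {"deltas": [[[0.025,-0.004,0],[-0.011,-0.068,0.012],-0.15],[[0.05,-0.008,0],[-0.022,-0.136,0.02],-0.15],[[0.063,-0.01,0],[-0.027,-0.17,0.022],-0.15],[[0.075,-0.012,0],[-0.033,-0.205,0.024],-0.15],[[0.088,-0.014,0],[-0.038,-0.24,0.025],-0.15],[[0.101,-0.016,0],[-0.044,-0.274,0.025],-0.15],[[0.113,-0.018,0],[-0.05,-0.308,0.024],-0.15],[[0.126,-0.02,0],[-0.056,-0.343,0.023],-0.15],[[0.138,-0.022,0],[-0.061,-0.377,0.02],-0.15],[[0.151,-0.024,0],[-0.067,-0.411,0.017],-0.15]]}}

```text
time: 4.55
tool_pos: [0.4991, 0.0834, 0.1989]
tcp_rot: [-2.891, 0.232, -0.027]
wrist_force: [0.3, -0.4, 0.2]
width: 0.573
```

```bash
python3 - <<'E'
from h import *
s=status.read_state();print({k:np.round(v,3) for k,v in s.items() if k in('q','tool_pos','tcp_rot','width')})
p,w=cloud('top'); q,_=cloud('wrist'); cv2.imwrite('pics/c.png',np.hstack([cv2.resize(p[160:280,160:280],(420,420),interpolation=2),q[:,90:470]])[...,::-1])
E
```

```text
{'q': array([-0.049, -0.066,  2.045,  0.264,  1.149,  1.575]), 'tool_pos': array([0.499, 0.083, 0.199]), 'tcp_rot': array([-2.891,  0.232, -0.027]), 'width': np.float64(0.573)}
```

View pics/c.png

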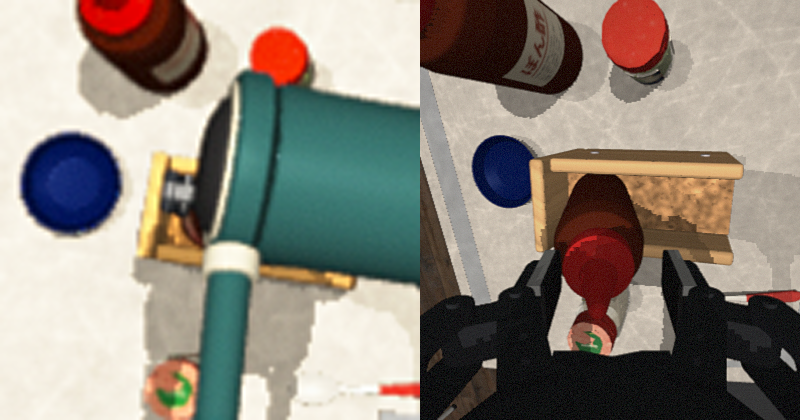

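The wrist view shows the bottle tilting with the tool: the left pad is against the cap (565,265), and there is a gap at the right pad (665). Next I work out the rows for the following part of the arc.

```bash
python3 - <<'E'
from plan import *
for a,b,n in((.3,1.1,20),(1.1,1.62,18)):
    P0,R0=pose(a,.8*a,.137); rows=[]
    for th in np.linspace(a,b,n+1)[1:]:
        P,R=pose(th,.8*th,.137); rows.append([((R*R0.inv()).as_rotvec()/(np.pi/2)).round(3).tolist(),((P-P0)/.1).round(3).tolist(),-.15])
    print(rows)
E
```

```text
[[[0.02, -0.003, -0.0], [-0.009, -0.055, -0.007], -0.15], [[0.04, -0.007, 0.0], [-0.018, -0.109, -0.017], -0.15], [[0.06, -0.01, 0.0], [-0.026, -0.163, -0.028], -0.15], [[0.08, -0.013, -0.0], [-0.035, -0.216, -0.042], -0.15], [[0.101, -0.016, 0.0], [-0.044, -0.269, -0.058], -0.15], [[0.121, -0.02, -0.0], [-0.052, -0.321, -0.076], -0.15], [[0.141, -0.023, 0.0], [-0.06, -0.373, -0.096], -0.15], [[0.161, -0.026, 0.0], [-0.069, -0.423, -0.118], -0.15], [[0.181, -0.029, 0.0], [-0.077, -0.473, -0.142], -0.15], [[0.201, -0.033, 0.0], [-0.085, -0.521, -0.169], -0.15], [[0.221, -0.036, 0.0], [-0.092, -0.569, -0.197], -0.15], [[0.241, -0.039, 0.0], [-0.1, -0.615, -0.227], -0.15], [[0.261, -0.042, -0.0], [-0.107, -0.661, -0.259], -0.15], [[0.282, -0.046, 0.0], [-0.114, -0.704, -0.292], -0.15], [[0.302, -0.049, 0.0], [-0.121, -0.747, -0.328], -0.15], [[0.322, -0.052, 0.0], [-0.128, -0.788, -0.365], -0.15], [[0.342, -0.055, -0.0], [-0.134, -0.828, -0.404], -0.15], [[0.362, -0.059, 0.0], [-0.14, -0.866, -0.444], -0.15], [[0.382, -0.062, 0.0], [-0.146, -0.902, -0.486], -0.15], [[0.402, -0.065, -0.0
[... 354 characters left out ...]
0.13, -0.203], -0.15], [[0.102, -0.016, 0.0], [-0.024, -0.148, -0.239], -0.15], [[0.116, -0.019, 0.0], [-0.027, -0.165, -0.275], -0.15], [[0.131, -0.021, 0.0], [-0.029, -0.181, -0.312], -0.15], [[0.145, -0.024, 0.0], [-0.032, -0.196, -0.349], -0.15], [[0.16, -0.026, 0.0], [-0.034, -0.21, -0.387], -0.15], [[0.174, -0.028, 0.0], [-0.036, -0.223, -0.425], -0.15], [[0.189, -0.031, 0.0], [-0.038, -0.235, -0.464], -0.15], [[0.203, -0.033, 0.0], [-0.04, -0.245, -0.502], -0.15], [[0.218, -0.035, 0.0], [-0.041, -0.255, -0.541], -0.15], [[0.232, -0.038, 0.0], [-0.043, -0.263, -0.581], -0.15], [[0.247, -0.04, 0.0], [-0.044, -0.271, -0.62], -0.15], [[0.261, -0.042, 0.0], [-0.045, -0.277, -0.66], -0.15]]
```

>>> {"api": "move_arm", "payload": {"deltas": [[[0.02,-0.003,0],[-0.009,-0.055,-0.007],-0.15],[[0.04,-0.007,0],[-0.018,-0.109,-0.017],-0.15],[[0.06,-0.01,0],[-0.026,-0.163,-0.028],-0.15],[[0.08,-0.013,0],[-0.035,-0.216,-0.042],-0.15],[[0.101,-0.016,0],[-0.044,-0.269,-0.058],-0.15],[[0.121,-0.02,0],[-0.052,-0.321,-0.076],-0.15],[[0.141,-0.023,0],[-0.06,-0.373,-0.096],-0.15],[[0.161,-0.026,0],[-0.069,-0.423,-0.118],-0.15],[[0.181,-0.029,0],[-0.077,-0.473,-0.142],-0.15],[[0.201,-0.033,0],[-0.085,-0.521,-0.169],-0.15],[[0.221,-0.036,0],[-0.092,-0.569,-0.197],-0.15],[[0.241,-0.039,0],[-0.1,-0.615,-0.227],-0.15],[[0.261,-0.042,0],[-0.107,-0.661,-0.259],-0.15],[[0.282,-0.046,0],[-0.114,-0.704,-0.292],-0.15],[[0.302,-0.049,0],[-0.121,-0.747,-0.328],-0.15],[[0.322,-0.052,0],[-0.128,-0.788,-0.365],-0.15],[[0.342,-0.055,0],[-0.134,-0.828,-0.404],-0.15],[[0.362,-0.059,0],[-0.14,-0.866,-0.444],-0.15],[[0.382,-0.062,0],[-0.146,-0.902,-0.486],-0.15],[[0.402,-0.065,0],[-0.152,-0.937,-0.53],-0.15]]}}

```text
time: 7.15
tool_pos: [0.4839, -0.0103, 0.1456]
tcp_rot: [-2.254, 0.18, -0.085]
wrist_force: [0.8, -0.4, -0.6]
width: 0.575
```

```bash
python3 - <<'E'
from h import *
s=status.read_state();print({k:np.round(v,3) for k,v in s.items() if k in('q','tool_pos','tcp_rot','width')})
p,w=cloud('side'); q,_=cloud('wrist'); cv2.imwrite('pics/d.png',np.hstack([cv2.resize(p[170:350,210:390],(420,420),interpolation=2),q[:,90:470]])[...,::-1])
E
```

```text
{'q': array([-0.606,  0.207,  2.111,  0.788,  1.381,  0.739]), 'tool_pos': array([ 0.484, -0.01 ,  0.146]), 'tcp_rot': array([-2.254,  0.18 , -0.085]), 'width': np.float64(0.575)}
```

View pics/d.png

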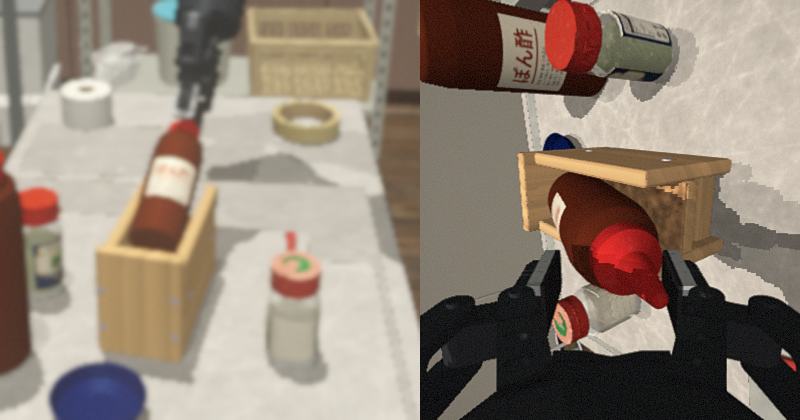

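The bottle has overbalanced and now rests on the lower (right-hand) finger: cap at (625,255), nozzle against the pad at (665,290), all others in place. I lower the rest of the way slowly.

>>> {"api": "move_arm", "payload": {"deltas": [[[0.015,-0.002,0],[-0.004,-0.024,-0.032],-0.15],[[0.029,-0.005,0],[-0.008,-0.047,-0.065],-0.15],[[0.044,-0.007,0],[-0.011,-0.069,-0.098],-0.15],[[0.058,-0.009,0],[-0.015,-0.09,-0.133],-0.15],[[0.073,-0.012,0],[-0.018,-0.111,-0.167],-0.15],[[0.087,-0.014,0],[-0.021,-0.13,-0.203],-0.15],[[0.102,-0.016,0],[-0.024,-0.148,-0.239],-0.15],[[0.116,-0.019,0],[-0.027,-0.165,-0.275],-0.15],[[0.131,-0.021,0],[-0.029,-0.181,-0.312],-0.15],[[0.145,-0.024,0],[-0.032,-0.196,-0.349],-0.15],[[0.16,-0.026,0],[-0.034,-0.21,-0.387],-0.15],[[0.174,-0.028,0],[-0.036,-0.223,-0.425],-0.15],[[0.189,-0.031,0],[-0.038,-0.235,-0.464],-0.15],[[0.203,-0.033,0],[-0.04,-0.245,-0.502],-0.15],[[0.218,-0.035,0],[-0.041,-0.255,-0.541],-0.15]]}}

```text
time: 9.12
tool_pos: [0.4799, -0.0356, 0.0918]
tcp_rot: [-1.908, 0.153, -0.107]
wrist_force: [-0.1, 0.5, 0.6]
width: 0.575
```

```bash
python3 - <<'E'
from h import *
from plan import O,ex,ey,ez
s=status.read_state();print({k:np.round(v,3) for k,v in s.items() if k in('q','tool_pos','tcp_rot','width')})
p,w=cloud('side'); q,ww=cloud('wrist'); cv2.imwrite('pics/e.png',np.hstack([cv2.resize(p[170:350,210:390],(420,420),interpolation=2),q[:,90:470]])[...,::-1])
for n,im,a in(('side',p,w),('wrist',q,ww)):
    X=(a-O); r=np.stack([X@ex,X@ey,a[...,2]],-1)
    im=im.astype(int); red=(im[...,0]>60)&(im[...,0]>2.2*im[...,1])&(im[...,0]>2*im[...,2])&(abs(r[...,1])<.03)&(r[...,2]>.06)&(r[...,0]<.075)&(r[...,0]>-.25)
    for x0 in np.arange(-.2,.08,.02):
        g=r[red&(r[...,0]>x0)&(r[...,0]<=x0+.02)]
        if len(g)>5: print(n,round(x0,3),len(g),'zmax',np.percentile(g[:,2],97).round(4),'y',np.percentile(g[:,1],[2,98]).round(3),'xr',g[:,0].min().round(3),g[:,0].max().round(3))
E
```

```text
{'q': array([-0.743,  0.538,  2.052,  0.905,  1.557,  0.453]), 'tool_pos': array([ 0.48 , -0.036,  0.092]), 'tcp_rot': array([-1.908,  0.153, -0.107]), 'width': np.float64(0.575)}
wrist -0.18 298 zmax 0.0903 y [-0.006 -0.001] xr -0.165 -0.16
wrist -0.16 1102 zmax 0.0938 y [-0.01   0.001] xr -0.16 -0.14
wrist -0.14 3013 zmax 0.1033 y [-0.019  0.011] xr -0.14 -0.12
wrist -0.12 1991 zmax 0.111 y [-0.025  0.014] xr -0.12 -0.1
wrist -0.1 729 zmax 0.1127 y [-0.027  0.002] xr -0.1 -0.08
wrist -0.08 369 zmax 0.1127 y [-0.027  0.   ] xr -0.08 -0.06
wrist -0.06 205 zmax 0.1093 y [-0.025 -0.014] xr -0.06 -0.04
wrist -0.04 155 zmax 0.1092 y [-0.025 -0.013] xr -0.04 -0.02
wrist -0.02 183 zmax 0.1125 y [-0.025  0.001] xr -0.02 -0.0
wrist -0.0 74 zmax 0.1125 y [-0.024 -0.001] xr 0.0 0.011
```

View pics/e.png

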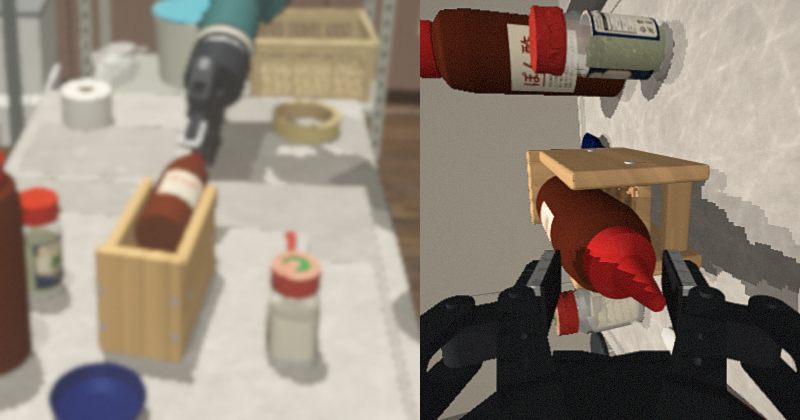

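The bottle lies level: its top is at z=0.113 all along and its axis at 0.0865, with foot x≈+0.013, tip x≈−0.165 and y≈−4 mm in the rest. I ease the finger clear and withdraw along the axis. Then I turn the tool upright and shut the fingers, so their flat vertical sides can push the nozzle tip.

>>> {"api": "move_arm", "payload": {"deltas": [[[0,0,0],[0,0,-0.02],-0.15],[[0,0,0],[0,0,-0.04],-0.15],[[0,0,0],[-0.01,-0.07,-0.04],-0.15],[[0,0,0],[-0.03,-0.17,-0.04],-0.15],[[0,0,0],[-0.05,-0.3,-0.04],-0.15],[[0,0,0],[-0.08,-0.5,-0.04],-0.15],[[0,0,0],[-0.11,-0.7,-0.04],-0.15],[[0,0,0],[-0.14,-0.85,-0.04],-0.15],[[0,0,0],[-0.14,-0.85,-0.04],-0.15]]}}

```text
time: 10.35
tool_pos: [0.4661, -0.1222, 0.0878]
tcp_rot: [-1.911, 0.154, -0.109]
wrist_force: [-0.5, -0.2, 0.3]
width: 0.574
```

>>> {"api": "move_arm", "payload": {"deltas": [[[-0.08,0.013,0],[0,0,0.2],1],[[-0.16,0.026,0],[0,0,0.4],1],[[-0.25,0.041,0],[0,0,0.6],1],[[-0.34,0.055,0],[0,0,0.8],1],[[-0.43,0.07,0],[0,0,1],1],[[-0.52,0.085,0],[0,0,1],1],[[-0.61,0.1,0],[0,0,1],1],[[-0.7,0.114,0],[0,0,1],1],[[-0.771,0.125,0],[0,0,1],1],[[-0.771,0.125,0],[0,0,1],1]]}}

```text
time: 11.6
tool_pos: [0.4655, -0.1181, 0.1878]
tcp_rot: [-3.131, 0.245, 0.003]
wrist_force: [0.2, 0.3, -0.2]
width: 0.003
```

>>> {"api": "move_arm", "payload": {"deltas": [[[0,0,0.1],[0,0,0],1],[[0,0,0.2],[0,0,0],1],[[0,0,0.3],[0,0,0],1],[[0,0,0.4],[0,0,0],1],[[0,0,0.5],[0,0,0],1],[[0,0,0.6],[0,0,0],1],[[0,0,0.7],[0,0,0],1],[[0,0,0.8],[0,0,0],1],[[0,0,0.9],[0,0,0],1],[[0,0,1],[0,0,0],1],[[0,0,1],[0,0,0],1]]}}

```text
time: 12.98
tool_pos: [0.4652, -0.1208, 0.1873]
tcp_rot: [-2.394, -2.032, 0.001]
wrist_force: [1.0, -0.4, 0.8]
width: -0.001
```

```bash
cat > meas.py <<'E'
from h import *
from plan import O,ex,ey,ez
s=status.read_state();X=s['tool_pos']-O
print({k:np.round(v,3) for k,v in s.items() if k in('time','q','tool_pos','tcp_rot','width','wrist_force')},'tcp in rest',(X@ex).round(4),(X@ey).round(4))
def red(n):
    p,a=cloud(n);X=(a-O); r=np.stack([X@ex,X@ey,a[...,2]],-1)
    im=p.astype(int); m=(im[...,0]>60)&(im[...,0]>2.2*im[...,1])&(im[...,0]>2*im[...,2])&(abs(r[...,1])<.03)&(r[...,2]>.065)&(r[...,0]<.08)&(r[...,0]>-.25)&(r[...,2]<.13)
    for x0 in np.arange(-.18,.08,.03):
        g=r[m&(r[...,0]>x0)&(r[...,0]<=x0+.03)]
        if len(g)>5: print(n,round(x0,3),len(g),'zmax',np.percentile(g[:,2],97).round(4),'y',np.percentile(g[:,1],[2,98]).round(3),'xr',g[:,0].min().round(4),g[:,0].max().round(4))
    return p
E
python3 - <<'E'
from meas import *
p=red('top');q=red('wrist');q2=red('side')
E
```

```text
{'time': np.float64(12.975), 'q': array([-0.306, -0.074,  2.056,  0.   ,  1.161, -0.143]), 'tool_pos': array([ 0.465, -0.121,  0.187]), 'tcp_rot': array([-2.394e+00, -2.032e+00,  1.000e-03]), 'wrist_force': array([ 1.028, -0.372,  0.764]), 'width': np.float64(-0.001)} tcp in rest -0.2078 0.0003
top -0.18 10 zmax 0.0954 y [-0.003  0.003] xr -0.1609 -0.1503
top -0.15 94 zmax 0.1067 y [-0.014  0.015] xr -0.15 -0.12
top -0.12 171 zmax 0.1154 y [-0.02   0.021] xr -0.12 -0.09
top -0.09 113 zmax 0.1152 y [-0.022  0.017] xr -0.0899 -0.0615
top -0.06 38 zmax 0.1086 y [-0.023 -0.014] xr -0.0599 -0.0303
top -0.03 170 zmax 0.1152 y [-0.022  0.025] xr -0.0299 -0.0001
top 0.0 88 zmax 0.1154 y [-0.022  0.024] xr 0.0 0.0135
wrist -0.18 196 zmax 0.093 y [-0.007  0.002] xr -0.164 -0.1503
wrist -0.15 1336 zmax 0.1044 y [-0.017  0.013] xr -0.1498 -0.12
wrist -0.12 2144 zmax 0.1134 y [-0.02   0.014] xr -0.12 -0.09
wrist -0.09 1871 zmax 0.1138 y [-0.021  0.012] xr -0.09 -0.0661
```

The bottle stayed put (foot x≈0.0135, level). The tool is upright, shut, and 43 mm off the tip. I lower it and push slowly along the channel axis.

>>> {"api": "move_arm", "payload": {"deltas": [[[0,0,0],[0,0,-0.35],1],[[0,0,0],[0,0,-0.7],1],[[0,0,0],[0,0,-1],1]]}}

```text
time: 13.5
tool_pos: [0.4655, -0.1204, 0.0867]
tcp_rot: [2.394, 2.034, -0.001]
wrist_force: [-0.0, 0.3, 0.3]
width: 0.002
```

>>> {"api": "move_arm", "payload": {"deltas": [[[0,0,0],[0,0.05,-0.1],1],[[0,0,0],[0.02,0.1,-0.16],1],[[0,0,0],[0.03,0.2,-0.16],1],[[0,0,0],[0.039,0.24,-0.16],1],[[0,0,0],[0.045,0.28,-0.16],1],[[0,0,0],[0.05,0.31,-0.16],1],[[0,0,0],[0.055,0.34,-0.16],1],[[0,0,0],[0.06,0.37,-0.16],1],[[0,0,0],[0.065,0.4,-0.16],1],[[0,0,0],[0.071,0.44,-0.16],1],[[0,0,0],[0.078,0.48,-0.16],1],[[0,0,0],[0.084,0.52,-0.16],1],[[0,0,0],[0.091,0.56,-0.16],1],[[0,0,0],[0.097,0.6,-0.16],1]]}}

```text
time: 15.25
tool_pos: [0.4757, -0.0603, 0.072]
tcp_rot: [2.391, 2.035, -0.001]
wrist_force: [-0.7, -2.7, 2.0]
width: -0.001
```

```bash
python3 - <<'E'
from meas import *
p=red('top');q=red('wrist');s=red('side')
cv2.imwrite('pics/f.png',np.hstack([cv2.resize(s[170:350,210:390],(420,420),interpolation=2),q[:,90:470]])[...,::-1])
E
```

```text
{'time': np.float64(15.25), 'q': array([-1.770e-01,  5.600e-02,  2.164e+00, -2.000e-03,  9.210e-01,
       -1.600e-02]), 'tool_pos': array([ 0.476, -0.06 ,  0.072]), 'tcp_rot': array([ 2.391e+00,  2.035e+00, -1.000e-03]), 'wrist_force': array([-0.677, -2.715,  1.965]), 'width': np.float64(-0.001)} tcp in rest -0.1464 -0.0004
top -0.09 20 zmax 0.1159 y [-0.018  0.016] xr -0.0646 -0.0601
top -0.06 106 zmax 0.1157 y [-0.023  0.015] xr -0.0598 -0.0318
top -0.03 36 zmax 0.11 y [-0.023 -0.014] xr -0.03 -0.001
top 0.0 180 zmax 0.1156 y [-0.022  0.024] xr 0.0002 0.0299
top 0.03 70 zmax 0.1154 y [-0.02   0.025] xr 0.0302 0.0408
wrist -0.15 583 zmax 0.0928 y [-0.006  0.003] xr -0.136 -0.12
wrist -0.12 3839 zmax 0.1044 y [-0.016  0.013] xr -0.12 -0.09
wrist -0.09 6257 zmax 0.1133 y [-0.023  0.009] xr -0.09 -0.06
wrist -0.06 5143 zmax 0.1138 y [-0.023  0.004] xr -0.06 -0.0402
```

View pics/f.png

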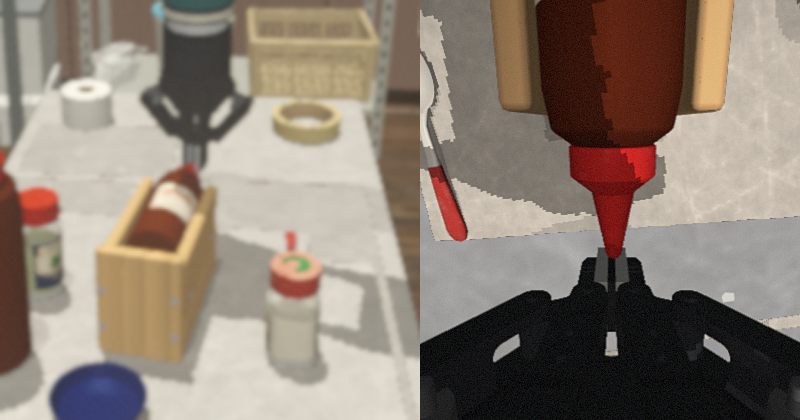

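The wrist view shows the nozzle tip centred on the shut fingers (612,250), and the bottle sliding straight: foot x≈0.041, push about 2.8 N. I push on by another 30 mm or so.

>>> {"api": "move_arm", "payload": {"deltas": [[[0,0,0],[0.005,0.03,0],1],[[0,0,0],[0.01,0.065,0],1],[[0,0,0],[0.016,0.1,0],1],[[0,0,0],[0.023,0.14,0],1],[[0,0,0],[0.029,0.18,0],1],[[0,0,0],[0.034,0.21,0],1],[[0,0,0],[0.039,0.24,0],1],[[0,0,0],[0.044,0.27,0],1],[[0,0,0],[0.047,0.29,0],1],[[0,0,0],[0.05,0.305,0],1],[[0,0,0],[0.05,0.305,0],1]]}}

```text
time: 16.77
tool_pos: [0.4806, -0.0298, 0.0718]
tcp_rot: [2.392, 2.036, -0.001]
wrist_force: [0.6, 0.1, 0.5]
width: 0.0
```

```bash
python3 - <<'E'
from meas import *
p=red('top')
E
```

```text
{'time': np.float64(16.775), 'q': array([-1.13e-01,  6.00e-02,  2.16e+00, -1.00e-03,  9.22e-01,  4.80e-02]), 'tool_pos': array([ 0.481, -0.03 ,  0.072]), 'tcp_rot': array([ 2.392e+00,  2.036e+00, -1.000e-03]), 'wrist_force': array([0.63 , 0.128, 0.515]), 'width': np.float64(0.0)} tcp in rest -0.1155 -0.0004
top -0.03 56 zmax 0.1155 y [-0.023  0.017] xr -0.0223 -0.0005
top 0.0 36 zmax 0.1099 y [-0.023 -0.014] xr 0.0006 0.0294
top 0.03 170 zmax 0.1155 y [-0.023  0.024] xr 0.0304 0.0599
top 0.06 83 zmax 0.1152 y [-0.021  0.024] xr 0.0601 0.0725
```

>>> {"api": "move_arm", "payload": {"deltas": [[[0,0,0],[0.001,0.007,0],1],[[0,0,0],[0.002,0.014,0],1],[[0,0,0],[0.003,0.02,0],1]]}}

```text
time: 17.2
tool_pos: [0.4806, -0.0289, 0.0719]
tcp_rot: [2.39, 2.036, -0.004]
wrist_force: [-1.0, -7.3, -0.2]
width: 0.001
```

The force rose to 7.3 N and the tool stopped 1 mm short of its command, so the foot is seated against the backboard. I back off, retreat upwards and check.

>>> {"api": "move_arm", "payload": {"deltas": [[[0,0,0],[-0.003,-0.02,0],1],[[0,0,0],[-0.02,-0.1,0],1],[[0,0,0],[-0.06,-0.4,0],1],[[0,0,0],[-0.13,-0.8,0],1],[[0,0,0],[-0.16,-1,0.3],1],[[0,0,0],[-0.16,-1,0.8],1],[[0,0,0],[-0.16,-1,1],1],[[0,0,0],[-0.16,-1,1],1]]}}

```text
time: 18.2
tool_pos: [0.4664, -0.1287, 0.1741]
tcp_rot: [2.389, 2.032, 0.003]
wrist_force: [-0.8, -0.0, -0.6]
width: 0.004
```

>>> {"api": "move_arm", "payload": {"deltas": [[[0,0,0],[-0.05,-0.5,0.2],1],[[0,0,0],[-0.1,-1,0.5],1],[[0,0,0],[-0.1,-1,0.5],1]]}}

```text
time: 18.58
tool_pos: [0.4555, -0.2312, 0.223]
tcp_rot: [2.393, 2.029, -0.0]
wrist_force: [0.5, 0.3, 0.3]
width: 0.0
```

```bash
python3 - <<'E'
from meas import *
T=np.load('top.npz')
p=red('top');s=red('side');red('wrist')
cv2.imwrite('pics/g.png',np.hstack([cv2.resize(p[140:310,130:300],(400,400),interpolation=2),cv2.resize(s[170:350,210:390],(400,400),interpolation=2)])[...,::-1])
a=T['p'].astype(int)
for n,(u,v) in dict(j1=(240,177),j2=(210,270),dish=(180,212),spoon=(268,272),tape=(385,281),label=(384,170)).items():
    sl=np.s_[v-22:v+22,u-22:u+22];print(n,np.abs(a[sl]-p[sl].astype(int)).mean().round(1))
E
```

```text
{'time': np.float64(18.575), 'q': array([-0.517, -0.046,  1.961, -0.002,  1.222, -0.352]), 'tool_pos': array([ 0.455, -0.231,  0.223]), 'tcp_rot': array([ 2.393,  2.029, -0.   ]), 'wrist_force': array([0.476, 0.325, 0.305]), 'width': np.float64(0.0)} tcp in rest -0.3183 -0.0078
top -0.12 16 zmax 0.0938 y [-0.004  0.003] xr -0.1041 -0.0903
top -0.09 92 zmax 0.1062 y [-0.013  0.015] xr -0.0889 -0.0601
top -0.06 190 zmax 0.1146 y [-0.022  0.022] xr -0.0599 -0.03
top -0.03 135 zmax 0.1156 y [-0.023  0.023] xr -0.03 -0.0002
top 0.0 36 zmax 0.1111 y [-0.023 -0.014] xr 0.0001 0.0297
top 0.03 167 zmax 0.1159 y [-0.022  0.025] xr 0.0306 0.0598
top 0.06 83 zmax 0.1156 y [-0.021  0.024] xr 0.0601 0.0724
j1 0.9
j2 0.8
dish 1.1
spoon 12.3
tape 15.2
label 5.2
```

View pics/g.png

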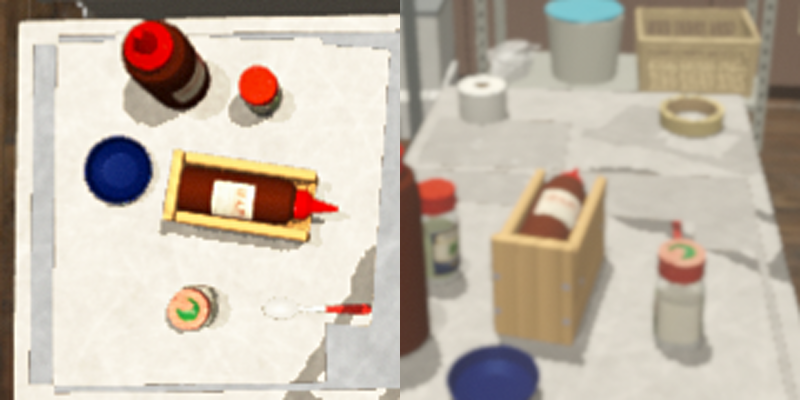

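The bottle lies level in the rest with its foot at the backboard and its tip at x≈−0.104. The other things look unmoved; the pixel differences at the spoon and rolls match the arm and its shadow. Handing in.

```bash
python3 -c "
from workcell import order
print(order.finish_job())"
```

```text
the job is handed in; nothing more can be done
None
```

The bottle is on its side in the rest with its foot against the backboard, and I handed the job in at about 18.6 s. No verdict was reported.

**What I did:** I straddled the smaller bottle's cap with open fingers and tipped it over its foot's edge. The right-hand finger caught it as it overbalanced, and I lowered it along the arc. I then withdrew, shut the fingers and pushed the nozzle tip along the channel until the push force rose to about 7 N.

**Last checks (rest frame, from the cameras):**

| Check | Measured | Required |
|---|---|---|
| Foot | x ≈ +0.0725 m | above 0.067 m |
| Nozzle tip | x ≈ −0.104 m | below −0.09 m |
| Side offset | within about 2 mm | ±10 mm |
| Height | top at 0.115 m along its length, so axis about 0.088 m | foot at 0.078–0.095 m |

- **Robot clear:** the arm stands well clear of everything.
- **Jars and dish:** the top view is unchanged from the start there.
- **Spoon and rolls:** pixel differences showed up here. I put them down to the arm or its shadow, because all three look in place in the pictures, but I did not measure their positions again.
- **Other disagreements:** the top camera reads about 2 mm higher than the wrist camera, which is within calibration. The side and wrist cameras gave no usable bottle points in the last check, so these figures come from the top camera alone.
- **Not measured:** finger force and turning speed during the tip; I only saw the wrist force at the end of each move.

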